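# Park the bar offcut in the top of the gutter

## Task

With the fingertips only, gently push the round bar lying in the sloped gutter up over the crest so that it stays in the seat against the end stop, then push the keeper arm's peg round until the arm lies right across the gutter behind the bar. Do not pinch or lift the bar, and leave the upright spare bar and the other things around alone.

Things in the scene. Friction and masses are not known exactly. Their poses are not given: they have to be found in the camera images.
- gutter: Grey-painted sheet gutter fixed on a dark steel stand. Origin on its floor at the crest, mid-width, 62 mm above the bench. x points up the gutter (climbing 0.14 rad), y to its left, z square to its floor. Floor straight from x = -178 mm to 0 and 98 mm wide inside, side lips 10 mm high. A bar left short of the crest rolls back down.
- lower_stop (a point): Middle of the top of the lower stop, a bar 8 mm thick and 9 mm high across the gutter's lower end (gutter x = -178 to -170 mm). A finger passes over it.
- seat (a point): Centre of the bar when seated: gutter x = 40, z = 15 mm. Past the crest the floor folds down by 0.24 rad (0.10 rad below level) to an end stop 36 mm high, whose face is 59 mm from the crest; the bar rolls to it by itself once well over the crest.
- bar: Smooth (friction about 0.35) solid aluminium round bar offcut, 48 mm diameter, 92 mm long, about 0.45 kg, lying across the gutter at the start against the lower stop (centre at x = -151, z = 24 mm in the gutter frame). Origin at its centre; y along its length; it rolls, so x and z turn with it.
- keeper (a joint): Dark keeper arm, hinged about gutter z at gutter x = 5, y = 70 mm. 0: points straight down the gutter, outside the left lip; negative: swung outward; 1.571 (end stop): right across, some 4 mm behind the seated bar. Starts at -0.5 to -0.05; stays where left (friction 0.06 N m). Arm 12 mm wide, 105 mm long, at gutter z = 16 to 26 mm.
- keeper_peg (a point): Middle of the upright peg on the keeper arm, 85 mm from the hinge: 14 mm diameter, standing along gutter z from 26 to 60 mm; this point is at z = 43 mm in the gutter frame. It is to be pushed sideways.
- spare_bar: A like bar standing upright on the bench by the right side of the gutter, 48 mm diameter, 92 mm tall; origin at the centre of its foot. Leave it.
- jam_jar: Open glass jar, 69 mm wide, 80 mm tall, past the gutter's upper end; origin at the centre of its foot. Leave it.
- sanding_block: Brown sanding block, 112 x 64 x 32 mm, beyond the gutter's lower end; origin at the centre of its underside. Leave it.
- tape_roll: Masking tape roll, 105 mm across, 25 mm high, lying at the back; origin at the centre of its underside. Leave it.
Not all that is in view belongs to the job. Leave any pink or red look-alike of the bar alone.

How it is judged:
By the outcome, as a careful person would: the job done as asked, in the order asked, and still so for the second after the job is handed in, with the robot touching nothing.
It also fails if it takes over 53 s, if anything falls off the work surface, if the arm or the gripper's body presses on something with over 40 N, if the wrist force passes 120 N, or if a joint passes its speed limit or range.

## Robot

A 6-joint arm with a two-finger parallel gripper is mounted at the origin on a cart in front of the work surface, level with it; the furniture and walls round the work are solid. World frame = base frame: x ahead of the robot, y to its left, z up, the work surface at z = 0. Lengths are in mm, angles in rad, forces in N, time in s.
With the tool pointing down it reaches from about 350 to 775 mm from the base axis. Payload 7.3 kg.
Tool frame: the origin (TCP) lies at the centre of the arm's flange, where the gripper is bolted on; the fingertips stand 178 mm ahead of it and the grasp point (between the pads) lies 159 mm ahead of it; z points along the fingers, y is the direction in which the jaws open and shut (so a half turn about z gives the same grasp; the last joint's range is limited). The gripper opens to 92 mm and grips with 3 to 60 N. Pads are 19 mm wide; open, the fingers measure 130 mm over their backs; the gripper's body (75 mm by 190 mm) begins 47 mm behind the grasp point.
Start: joints at [-1.488, 0.342, 1.524, -0, 1.275, -0.146], TCP at [119.095, -511.316, 404.741] pointing down, gripper open.
Joint ranges: [-2.53, 2.53], [-0.77, 2.02], [0.04, 2.7], [-1, 4.14], [0.28, 2.66], [-3.11, 3.11]. Speed limits (rad/s): [2.57, 2.57, 3.14, 3.14, 3.14, 3.14].

## Interface

Orientations are given as [roll, pitch, yaw] about the fixed x, y, z axes, in that order (R = Rz(yaw) Ry(pitch) Rx(roll)).
In Python, from plant import get_obs, capture, close_job gives the robot as it stands. The module is installed in compiled form; this text tells all that it offers.
- The arm moves only by the shell command python3 -m pendant 'ROWS'. ROWS is JSON, a list of rows, each a list of 3 entries, a list of its own where there are three numbers: the shift along the tool's x, y, z in m, then the turn, a rotation vector about the tool's x, y, z in rad, then the finger opening in m, from 0 to 0.0918. In form: [[[tx, ty, tz], [wx, wy, wz], fingers], ...]. A call has 1 to 10 rows; each row is the pose to reach, as a shift and turn from the pose commanded when the call began, along the tool's axes at that moment; what a row does not reach only later rows make up. A row lasts 1/12 s, in which the tool goes at most 41.7 mm and 7.16 degrees, less where a joint would pass 70% of its speed; a pose out of reach is approached as far as the arm can. A call with a gripper value outside its range is refused whole. The fingers move at their own pace and stop on an object; the grip force is fixed at half the most. Time passes only in rows, so rows that repeat a pose let the fingers close. It gives the time, the measured TCP pose, the force and the opening at its end, in the units of the state.
- get_obs(): the state, without advancing time (a new reading comes with each control period).
- capture(name): name is "side" or "top" or "wrist"; returns a dict with "color" (400x640x3 uint8, red, green, blue), "mtx" (3x3 intrinsics, pixels), "rvec" (rotation vector, rad) and "tvec" (3), from world to camera coordinates, as OpenCV has them. Camera axes: x right, y down, z forward; pixel columns grow to the right and rows downward; lengths in mm; the calibration is good to about 2 mm. A picture is of the moment at which its call begins. There is no depth.
- close_job(): hands the job in, once; it reports no verdict.
The state is a dict: "time": time; "joint_positions": joint angles; "dq": joint speeds; "tau": joint torques, N m; "tool_pos": TCP position; "tcp_rot": TCP orientation; "contact_force": force on the tool from outside, world axes, zero at the start; "moment": the same for the moment, N m; "grip_width": finger opening in mm.
Only numpy, scipy, OpenCV 4.12 (cv2) and the standard library are available. Lean on these libraries where they do the work, as an engineer would, in place of code of your own. Each camera call takes 0.05 s, during which the arm holds its last target. There are 200 camera calls.

## Working session

There is one attempt and no reset: what is moved stays moved. The work goes in short steps, Python scripts to look and compute and a shell command to move; the robot and the scene stay as the last step left them, time stands still between calls to the robot, and variables do not carry over. Pictures are saved under pics/ and viewed, about 8 in all and at most 12, crops included, and the job is handed in when it is done.

```bash
mkdir -p pics && python3 - <<'E'
from plant import *
import cv2
for n in ("side","top"):
    c=capture(n); cv2.imwrite(f"pics/{n}0.png",c["color"][:,:,::-1])
    import numpy as np
    R=cv2.Rodrigues(np.array(c["rvec"],float))[0]; print(n,c["mtx"],"cam",-R.T@np.array(c["tvec"]).ravel(),R.round(3).tolist())
print(get_obs())
E
```

```text
side [[439.36252799   0.         317.37773488]
 [  0.         439.36252799 197.46666866]
 [  0.           0.           1.        ]] cam [176.90237477 964.24273161 885.82960768] [[-0.914, -0.406, -0.017], [-0.229, 0.549, -0.804], [0.335, -0.731, -0.595]]
top [[451.67809765   0.         320.02227843]
 [  0.         451.67809765 195.37961739]
 [  0.           0.           1.        ]] cam [ 340.56775968   -6.46285723 1574.44378731] [[0.017, -1.0, -0.005], [-0.982, -0.016, -0.189], [0.189, 0.008, -0.982]]
{'time': 0.1, 'joint_positions': array([-1.48799508e+00,  3.42641798e-01,  1.52487305e+00,  6.57041114e-06,
        1.27537427e+00, -1.45977481e-01]), 'dq': array([-0.00109882, -0.00221418, -0.00406097,  0.00101338,  0.00099978,
        0.00079972]), 'tau': array([ 7.45725865e-04, -4.32007456e+01, -2.44693512e+01,  7.18962145e-02,
        5.26464335e-02, -4.60534523e-05]), 'tool_pos': array([ 119.089174  , -511.20770324,  404.13704437]), 'tcp_rot': array([-3.14031089e+00, -1.94799693e-04,  2.28776691e-01]), 'contact_force': array([-0.23906944, -0.62010725,  0.55717349]), 'moment': array([-0.00683205, -0.00958838, -0.00660371]), 'grip_width': 91.75753719541812}
```

View pics/side0.png

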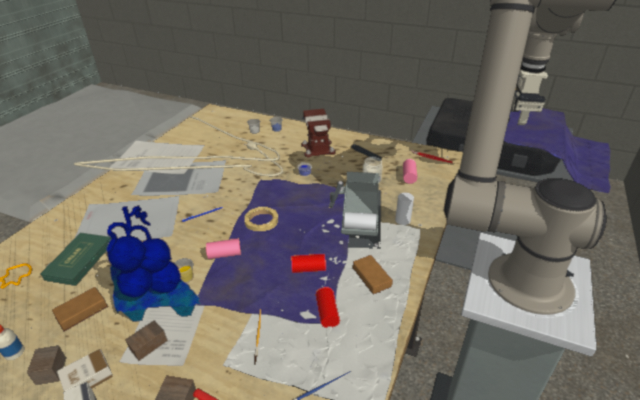

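View pics/top0.png

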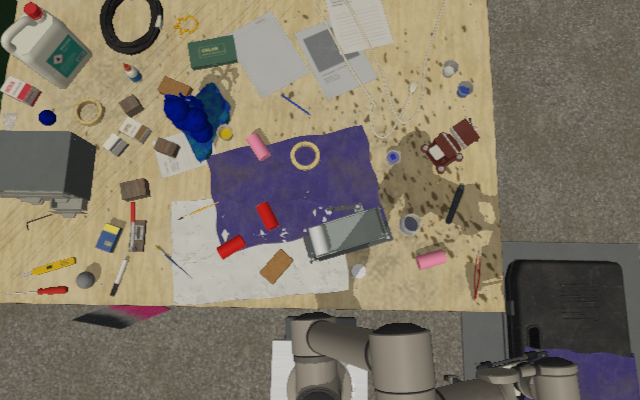

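The side view shows the gutter at (362,210), the bar at (362,222), the upright spare at (404,208) and the jar at (372,165). In the top view the gutter runs from (308,245) to (388,228), the bar is at (320,240), the spare at (358,271), the sanding block at (277,266), and the keeper arm near (345,209).

Candidates for the bar in the top view:
- Silver, lying in the gutter: (320,240). This is the one I choose.
- Upright spare: (358,271).
- Red: (266,215) and (231,246).
- Pink: (258,147) and (431,259).

I'll check the choice in a close crop.

```bash
python3 - <<'E'
import cv2,numpy as np
a=cv2.imread("pics/top0.png")[195:285,295:425]; b=cv2.imread("pics/side0.png")[150:260,325:425]
a=cv2.resize(a,None,fx=6,fy=6,interpolation=cv2.INTER_CUBIC);b=cv2.resize(b,None,fx=5,fy=5,interpolation=cv2.INTER_CUBIC)
cv2.imwrite("pics/c1.png",a);cv2.imwrite("pics/c2.png",b)
E
```

```text
(no output)
```

View pics/c1.png

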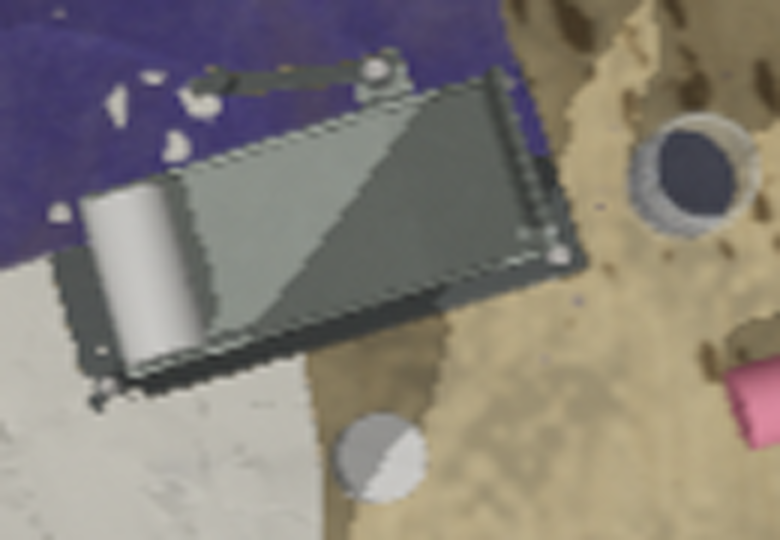

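View pics/c2.png

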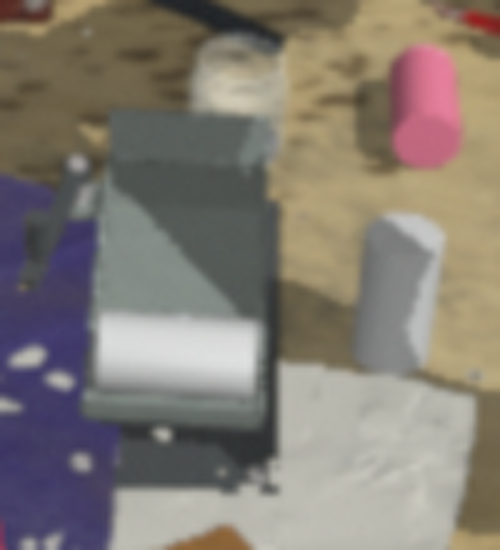

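The crops confirm the choice: the silver bar lies across the gutter's lower end, at top px ≈(319,240). The spare stands at (358,271), and the keeper arm runs from its hinge at (358,207) to its tip at (328,209). Now I'll measure these.

```bash
cat > h.py <<'E'
import cv2,numpy as np
from plant import *
def ray(c,p):
    R=cv2.Rodrigues(np.array(c["rvec"],float))[0];t=np.array(c["tvec"],float).ravel()
    u=cv2.undistortPoints(np.array([[p]],float),c["mtx"],None).ravel()
    return -R.T@t, R.T@np.array([u[0],u[1],1.])
def onz(c,p,z):
    o,d=ray(c,p);return o+d*(z-o[2])/d[2]
def onplane(c,p,q,n):
    o,d=ray(c,p);return o+d*(np.dot(q-o,n)/np.dot(d,n))
def gutterR(yaw):
    return cv2.Rodrigues(np.array([0,0,yaw]))[0]@cv2.Rodrigues(np.array([0,-.14,0]))[0]
E
python3 - <<'E'
from h import *
C={n:capture(n) for n in("top","side")}
cr={"top":(300,220,335,262),"side":(338,208,382,234)}
Z=64.7
for n,(x0,y0,x1,y1) in cr.items():
    g=cv2.cvtColor(C[n]["color"],cv2.COLOR_RGB2HSV)[y0:y1,x0:x1]
    m=((g[...,2]>(150 if n=="top" else 170))&(g[...,1]<40)).astype(np.uint8)
    k,l,st,ce=cv2.connectedComponentsWithStats(m,connectivity=4)
    for i in range(1,k):
        if st[i,4]>80: 
            cnt=np.argwhere(l==i)[:,::-1].astype(np.float32)+[x0,y0]
            r=cv2.minAreaRect(cnt.astype(np.float32));P=[onz(C[n],p,Z)[:2] for p in cv2.boxPoints(r)]
            print(n,st[i],ce[i]+[x0,y0],r,onz(C[n],r[0],Z).round(1),np.round(P,0).tolist())
# lips in top
c=C["top"];px=lambda u,v:(295+u/6-.42,195+v/6-.42)
yaw=.25
bar=onz(c,px(143,274),Z)
for it in range(4):
    R=gutterR(yaw);O=bar-R@[-151,0,24]
    q=O+R@[0,0,10]
    L=[onplane(c,px(*p),q,R[:,2]) for p in((165,175),(470,81))]
    Q=[onplane(c,px(*p),q,R[:,2]) for p in((205,350),(530,255))]
    ys=[np.arctan2(*(b-a)[1::-1]) for a,b in(L,Q)];yaw=np.mean(ys)
print("yaw",ys,O,[(R.T@(p-O)).round(1) for p in L+Q])
def g(n,p,z):
    return (R.T@(onplane(C[n],p,O+R@[0,0,z],R[:,2])-O)).round(1)
print("hinge top",g("top",px(377,70),26),"armtip",g("top",px(197,83),26),"stop top L",g("top",px(495,72),20),"spare",onz(c,px(380,457),92))
s=lambda u,v:(325+u/5-.4,150+v/5-.4)
print("side: hinge",g("side",s(77,162),26),"tip",g("side",s(25,288),20),"peg top",g("side",s(40,215),60),"bar",onz(C["side"],s(180,353),Z),"lowL lip",g("side",s(90,395),9),g("side",s(268,400),9))
E
```

```text
top [  9   6  18  30 328] [317.80792683 240.0304878 ] ((317.86676025390625, 240.120361328125), (28.209665298461914, 11.669273376464844), 74.47589111328125) [479.5   9.9  64.7] [[519.0, 42.0], [530.0, 5.0], [440.0, -22.0], [429.0, 15.0]]
top [  0  18  11  24 163] [303.34355828 251.90797546] ((305.0, 249.5), (23.0, 10.0), 90.0) [447.6  52.2  64.7] [[486.0, 70.0], [486.0, 36.0], [410.0, 35.0], [409.0, 68.0]]
side [  7   5  32  14 392] [360.13265306 219.39795918] ((360.5, 219.5), (13.0, 31.0), 90.0) [478.9   6.   64.7] [[532.0, -5.0], [447.0, -41.0], [428.0, 17.0], [510.0, 51.0]]
yaw [np.float64(-1.2709871643093733), np.float64(-1.2796392460622166)] [ 523.58805794 -138.17722608   62.0058264 ] [array([-125.3,   51.2,   10. ]), array([53.9, 52. , 10. ]), array([-130.9,  -49.3,   10. ]), array([ 56.9, -50.1,  10. ])]
hinge top [ 6.4 71.  26. ] armtip [-91.9  93.6  26. ] stop top L [68.4 51.5 20. ] spare [ 380.039161   -121.79231668   92.        ]
side: hinge [ 5.9 72.3 26. ] tip [-103.1   95.    20. ] peg top [-80.   87.7  60. ] bar [477.5755382    8.91523723  64.7       ] lowL lip [-176.2   49.6    9. ] [-170.8  -53.7    9. ]
```

```bash
cat >> h.py <<'E'
from scipy.spatial.transform import Rotation as Ro
O=np.array([523,-137.5,62.]);YAW=-1.275;G=gutterR(YAW)
def state():
    o=get_obs();T=Ro.from_euler('xyz',o["tcp_rot"]);tip=o["tool_pos"]+T.apply([0,0,178])
    return o,T,G.T@(tip-O)
def goto(x,y,z):
    o,T,g=state()
    D=np.column_stack([-G[:,0],G[:,1],-G[:,2]])
    p=O+G@[x,y,z]-D@[0,0,178]
    print("shift m",(T.inv().apply(p-o["tool_pos"])/1000).round(4),"turn",(T.inv()*Ro.from_matrix(D)).as_rotvec().round(3),"world tcp",p.round(0))
def show():
    o,T,g=state();print("t",round(o["time"],2),"tip in gutter",g.round(1),"F",o["contact_force"].round(1),"q",o["joint_positions"].round(2),"w",round(o["grip_width"],1))
E
python3 -c "
from h import *
show();goto(-215,0,130)"
```

```text
t 0.2 tip in gutter [ 260.2 -495.3  129.3] F [ 0.3 -0.2  0.3] q [-1.49  0.34  1.52 -0.    1.28 -0.15] w 92.0
shift m [ 0.461  -0.5276  0.0678] turn [-0.115 -0.108 -1.635] world tcp [448. 107. 337.]
```

```bash
python3 -m pendant '[[[0.374,-0.149,0],[0,0,-1.2],0.04],[[0.374,-0.149,0],[0,0,-1.2],0.04],[[0.374,-0.149,0],[0,0,-1.2],0.04],[[0.374,-0.149,0],[0,0,-1.2],0.04],[[0.374,-0.149,0],[0,0,-1.2],0.04],[[0.374,-0.149,0],[0,0,-1.2],0.04],[[0.374,-0.149,0],[0,0,-1.2],0.04],[[0.374,-0.149,0],[0,0,-1.2],0.04],[[0.374,-0.149,0],[0,0,-1.2],0.04],[[0.374,-0.149,0],[0,0,-1.2],0.04]]' && python3 -c "
from h import *
show();goto(-215,0,130)"
```

```text
time: 1.03
tool_pos: [451.9, -278.9, 404.6]
tcp_rot: [3.141, -0.001, 1.437]
contact_force: [-0.6, 0.6, -1.1]
grip_width: 40.1
t 1.03 tip in gutter [ 136.3 -109.1  147. ] F [-0.6  0.6 -1.1] q [-0.7   0.35  1.51  0.    1.28 -0.56] w 40.1
shift m [ 0.3822 -0.055   0.0679] turn [-0.029 -0.138 -0.429] world tcp [448. 107. 337.]
```

```bash
python3 -m pendant '[[[0.382,-0.055,0.068],[-0.029,-0.138,-0.429],0.04],[[0.382,-0.055,0.068],[-0.029,-0.138,-0.429],0.04],[[0.382,-0.055,0.068],[-0.029,-0.138,-0.429],0.04],[[0.382,-0.055,0.068],[-0.029,-0.138,-0.429],0.04],[[0.382,-0.055,0.068],[-0.029,-0.138,-0.429],0.04],[[0.382,-0.055,0.068],[-0.029,-0.138,-0.429],0.04],[[0.382,-0.055,0.068],[-0.029,-0.138,-0.429],0.04],[[0.382,-0.055,0.068],[-0.029,-0.138,-0.429],0.04],[[0.382,-0.055,0.068],[-0.029,-0.138,-0.429],0.04],[[0.382,-0.055,0.068],[-0.029,-0.138,-0.429],0.04]]' && python3 - <<'E'
from h import *
show();goto(-215,0,14)
c=capture("wrist");cv2.imwrite("pics/w1.png",c["color"][:,:,::-1])
E
```

```text
time: 1.87
tool_pos: [448.3, 108.4, 335.8]
tcp_rot: [-3.14, 0.139, 1.861]
contact_force: [-0.3, -0.6, 0.0]
grip_width: 40.1
t 1.87 tip in gutter [-2.165e+02 -2.000e-01  1.290e+02] F [-0.3 -0.6  0. ] q [ 0.11  0.3   1.8  -0.16  1.02 -0.1 ] w 40.1
shift m [-1.40e-03  1.00e-04  1.15e-01] turn [-0.003 -0.001 -0.005] world tcp [453.  92. 222.]
```

View pics/w1.png

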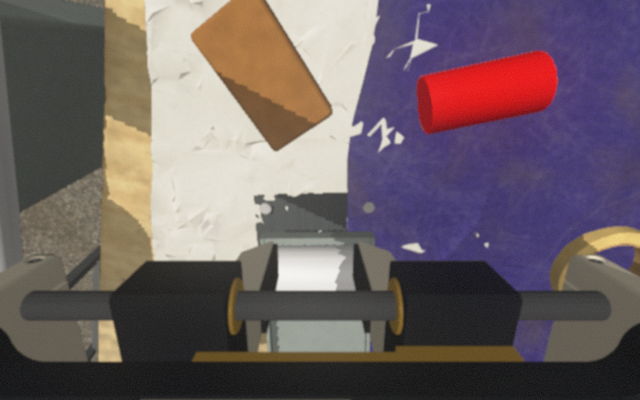

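The wrist view shows the lower stop centred near column 315 and the fingers centred near 318, so they are lined up. The block at (262,75) and the red bar at (487,92) are clear. I'll descend behind the lower stop.

```bash
python3 -m pendant '[[[-0.001,0,0.03],[0,0,0],0.04],[[-0.001,0,0.06],[0,0,0],0.04],[[-0.001,0,0.09],[0,0,0],0.04],[[-0.001,0,0.105],[0,0,-0.005],0.04],[[-0.001,0,0.115],[0,0,-0.005],0.04],[[-0.001,0,0.115],[0,0,-0.005],0.04]]' && python3 -c "
from h import *
show()"
```

```text
time: 2.42
tool_pos: [453.3, 87.5, 221.0]
tcp_rot: [-3.135, 0.139, 1.864]
contact_force: [-1.4, 0.1, 0.8]
grip_width: 40.0
t 2.42 tip in gutter [-211.2   -2.2   12.3] F [-1.4  0.1  0.8] q [ 0.07  0.48  1.92 -0.21  0.72 -0.07] w 40.0
```

```bash
python3 -m pendant '[[[-0.004,0.002,-0.002],[0,0,0],0.04],[[-0.008,0.002,-0.002],[0,0,0],0.04],[[-0.012,0.002,-0.002],[0,0,0],0.04],[[-0.016,0.002,-0.002],[0,0,0],0.04],[[-0.020,0.002,-0.002],[0,0,0],0.04],[[-0.024,0.002,-0.002],[0,0,0],0.04],[[-0.028,0.002,-0.002],[0,0,0],0.04],[[-0.032,0.002,-0.002],[0,0,0],0.04],[[-0.036,0.002,-0.002],[0,0,0],0.04],[[-0.040,0.002,-0.002],[0,0,0],0.04]]' && python3 - <<'E'
from h import *
show();goto(-170,0,14)
c=capture("side");cv2.imwrite("pics/s1.png",cv2.resize(c["color"][140:270,290:440,::-1],None,fx=4,fy=4,interpolation=cv2.INTER_CUBIC))
E
```

```text
time: 3.25
tool_pos: [467.2, 50.8, 230.6]
tcp_rot: [-3.14, 0.14, 1.864]
contact_force: [-0.9, 1.3, 0.7]
grip_width: 40.2
t 3.25 tip in gutter [-170.9    1.1   16.3] F [-0.9  1.3  0.7] q [-0.01  0.47  1.9  -0.2   0.74 -0.16] w 40.2
shift m [-0.0009 -0.0015  0.0023] turn [-0.002 -0.    -0.003] world tcp [466.  49. 228.]
```

View pics/s1.png

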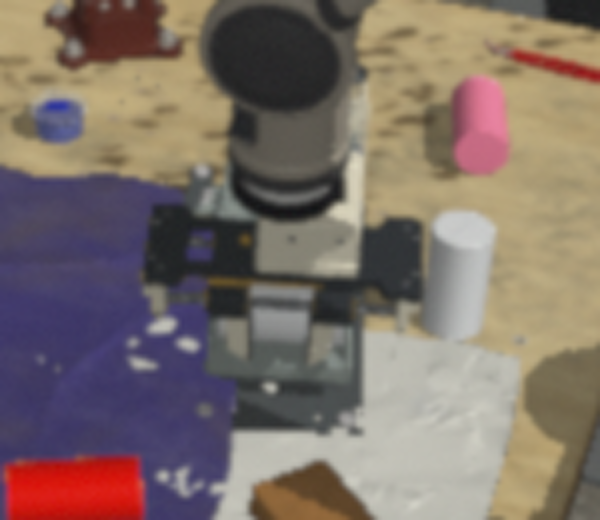

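The fingers are behind the bar, over the lower stop, and the bar is on its way with about 1 N. I'll keep pushing.

```bash
python3 -m pendant '[[[-0.005,-0.001,0.001],[0,0,0],0.04],[[-0.010,-0.001,0.001],[0,0,0],0.04],[[-0.015,-0.001,0.001],[0,0,0],0.04],[[-0.020,-0.001,0.001],[0,0,0],0.04],[[-0.025,-0.001,0.001],[0,0,0],0.04],[[-0.030,-0.001,0.001],[0,0,0],0.04],[[-0.035,-0.001,0.001],[0,0,0],0.04],[[-0.040,-0.001,0.001],[0,0,0],0.04],[[-0.045,-0.001,0.001],[0,0,0],0.04],[[-0.050,-0.001,0.001],[0,0,0],0.04]]' && python3 -m pendant '[[[-0.005,0,0],[0,0,0],0.04],[[-0.010,0,0],[0,0,0],0.04],[[-0.015,0,0],[0,0,0],0.04],[[-0.020,0,0],[0,0,0],0.04],[[-0.025,0,0],[0,0,0],0.04],[[-0.030,0,0],[0,0,0],0.04],[[-0.035,0,0],[0,0,0],0.04],[[-0.040,0,0],[0,0,0],0.04],[[-0.045,0,0],[0,0,0],0.04],[[-0.050,0,0],[0,0,0],0.04]]' && python3 -c "
from h import *
show();goto(-40,0,15)"
```

```text
time: 4.13
tool_pos: [480.6, 2.8, 236.6]
tcp_rot: [-3.14, 0.14, 1.864]
contact_force: [-0.9, 1.5, 0.7]
grip_width: 39.9
time: 4.97
tool_pos: [495.0, -44.6, 243.5]
tcp_rot: [-3.14, 0.14, 1.864]
contact_force: [-0.1, 1.5, 1.5]
grip_width: 39.9
t 4.97 tip in gutter [-70.8  -0.1  15.3] F [-0.1  1.5  1.5] q [-0.21  0.48  1.83 -0.18  0.78 -0.38] w 39.9
shift m [-0.0308 -0.0002  0.0003] turn [-0.002  0.    -0.003] world tcp [504. -74. 248.]
```

```bash
python3 -m pendant '[[[-0.004,0,0],[0,0,0],0.04],[[-0.008,0,0],[0,0,0],0.04],[[-0.012,0,0],[0,0,0],0.04],[[-0.016,0,0],[0,0,0],0.04],[[-0.020,0,0],[0,0,0],0.04],[[-0.024,0,0],[0,0,0],0.04],[[-0.028,0,0],[0,0,0],0.04],[[-0.032,0,0],[0,0,0],0.04],[[-0.036,0,0],[0,0,0],0.04],[[-0.040,0,0],[0,0,0],0.04]]' && python3 -m pendant '[[[-0.003,0,0],[0,0,0],0.04],[[-0.006,0,0],[0,0,0],0.04],[[-0.009,0,0],[0,0,0],0.04],[[-0.012,0,0],[0,0,0],0.04],[[-0.015,0,0],[0,0,0],0.04],[[-0.018,0,0],[0,0,0],0.04],[[-0.021,0,0],[0,0,0],0.04],[[-0.024,0,0],[0,0,0],0.04],[[-0.024,0,0],[0,0,0],0.04],[[-0.024,0,0],[0,0,0],0.04]]' && python3 -c "
from h import *
show()
c=capture('top');cv2.imwrite('pics/t1.png',cv2.resize(c['color'][195:285,295:425,::-1],None,fx=5,fy=5,interpolation=cv2.INTER_CUBIC))"
```

```text
time: 5.8
tool_pos: [506.4, -82.5, 249.1]
tcp_rot: [-3.14, 0.14, 1.864]
contact_force: [0.4, 0.4, 0.3]
grip_width: 39.8
time: 6.63
tool_pos: [513.1, -104.9, 252.4]
tcp_rot: [-3.14, 0.14, 1.863]
contact_force: [-0.4, 1.4, 0.1]
grip_width: 39.8
t 6.63 tip in gutter [-7.1 -0.4 15.3] F [-0.4  1.4  0.1] q [-0.32  0.5   1.75 -0.16  0.82 -0.5 ] w 39.8
```

View pics/t1.png

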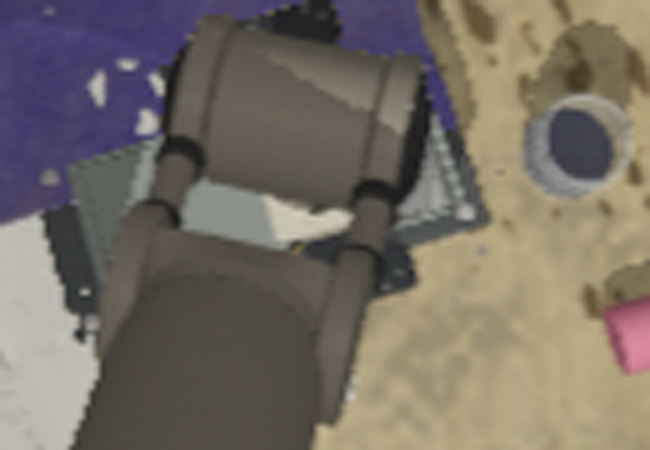

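The arm hides most of the top view, but a pale strip of the bar shows beside the end stop at about (425,185). I'll back off, lift, and move out beyond the peg with the fingers closed, then check.

```bash
python3 -m pendant '[[[0.01,0,0],[0,0,0],0.04],[[0.02,0,0],[0,0,0],0.04],[[0.025,0,-0.03],[0,0,0],0.04],[[0.025,0,-0.06],[0,0,0],0.04],[[0.025,0,-0.09],[0,0,0],0],[[0.04,0.03,-0.1],[0,0,0],0],[[0.055,0.06,-0.1],[0,0,0],0],[[0.07,0.09,-0.1],[0,0,0],0],[[0.073,0.13,-0.1],[0,0,0],0],[[0.073,0.14,-0.1],[0,0,0],0]]' && python3 - <<'E'
from h import *
show();goto(-80,140,33)
C={n:capture(n) for n in("top","side")}
a=cv2.resize(C["top"]["color"][195:275,300:420],None,fx=3.3,fy=3.3,interpolation=cv2.INTER_CUBIC)
b=cv2.resize(C["side"]["color"][150:250,310:410],None,fx=4,fy=4,interpolation=cv2.INTER_CUBIC)
h=400;a=cv2.copyMakeBorder(a,0,h-a.shape[0],0,0,cv2.BORDER_CONSTANT)
cv2.imwrite("pics/m1.png",np.hstack([a,b])[...,::-1])
E
```

```text
time: 7.52
tool_pos: [624.9, 22.1, 340.2]
tcp_rot: [3.141, 0.14, 1.867]
contact_force: [-1.3, -0.3, -1.4]
grip_width: 4.3
t 7.52 tip in gutter [-83.  144.1 114.7] F [-1.3 -0.3 -1.4] q [-0.06  0.57  1.34 -0.14  1.19 -0.3 ] w 4.3
shift m [-0.003  -0.0041  0.0817] turn [ 0. -0.  0.] world tcp [625.   7. 260.]
```

View pics/m1.png

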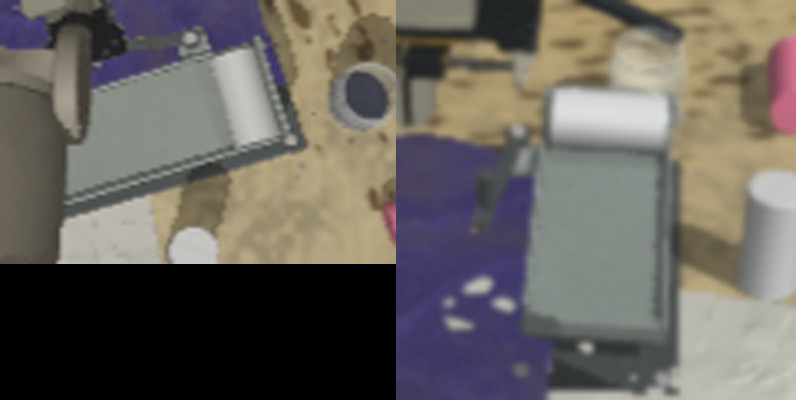

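The bar lies in the seat against the end stop: left panel (245,100), right panel (610,117). The keeper is untouched, with its tip at right panel (475,230). Next I'll lower the closed fingers outside the peg.

```bash
python3 -m pendant '[[[-0.003,-0.004,0.03],[0,0,0],0],[[-0.003,-0.004,0.06],[0,0,0],0],[[-0.003,-0.004,0.075],[0,0,0],0],[[-0.003,-0.004,0.08],[0,0,0],0],[[-0.003,-0.004,0.08],[0,0,0],0]]' && python3 -c "
from h import *
show()
for t in np.arange(-.2,1.7,.1): print(t.round(1),(5-85*np.cos(t)).round(0),(70-85*np.sin(t)).round(0),end=' | ')"
```

```text
time: 8.03
tool_pos: [621.4, 3.4, 261.0]
tcp_rot: [-3.136, 0.139, 1.864]
contact_force: [-0.3, -0.3, 0.2]
grip_width: 0.3
t 8.03 tip in gutter [-77.6 134.2  33.9] F [-0.3 -0.3  0.2] q [-0.09  0.65  1.44 -0.15  1.01 -0.3 ] w 0.3
-0.2 -78.0 87.0 | -0.1 -80.0 78.0 | 0.0 -80.0 70.0 | 0.1 -80.0 62.0 | 0.2 -78.0 53.0 | 0.3 -76.0 45.0 | 0.4 -73.0 37.0 | 0.5 -70.0 29.0 | 0.6 -65.0 22.0 | 0.7 -60.0 15.0 | 0.8 -54.0 9.0 | 0.9 -48.0 3.0 | 1.0 -41.0 -2.0 | 1.1 -34.0 -6.0 | 1.2 -26.0 -9.0 | 1.3 -18.0 -12.0 | 1.4 -9.0 -14.0 | 1.5 -1.0 -15.0 | 1.6 7.0 -15.0 |
```

```bash
python3 -m pendant '[[[0,-0.005,0],[0,0,0],0],[[0,-0.010,0],[0,0,0],0],[[0,-0.015,0],[0,0,0],0],[[0,-0.020,0],[0,0,0],0],[[0,-0.025,0],[0,0,0],0],[[0,-0.030,0],[0,0,0],0],[[0,-0.035,0],[0,0,0],0],[[0,-0.040,0],[0,0,0],0],[[0,-0.045,0],[0,0,0],0],[[0,-0.045,0],[0,0,0],0]]' && python3 - <<'E'
from h import *
show()
C={n:capture(n) for n in("top","side")}
b=cv2.resize(C["side"]["color"][140:260,300:420],None,fx=4,fy=4,interpolation=cv2.INTER_CUBIC)
cv2.imwrite("pics/m2.png",b[...,::-1])
E
```

```text
time: 8.87
tool_pos: [578.6, -9.8, 262.2]
tcp_rot: [-3.139, 0.14, 1.864]
contact_force: [-0.5, 0.6, 0.8]
grip_width: 0.4
t 8.87 tip in gutter [-77.   89.8  35.1] F [-0.5  0.6  0.8] q [-0.12  0.58  1.57 -0.16  0.95 -0.32] w 0.4
```

View pics/m2.png

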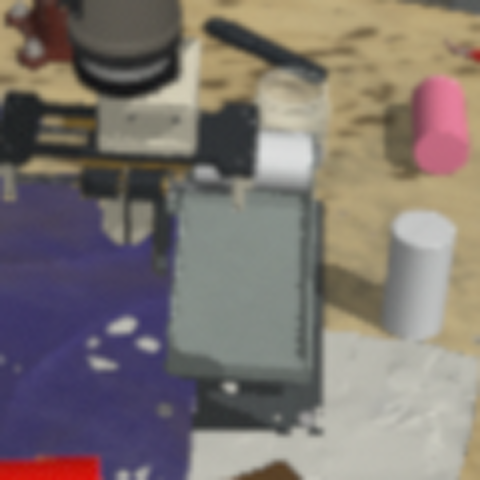

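The side view shows the fingers at (127,210), and the peg has been pushed to (160,215) with the arm now about parallel to the gutter. The bar is still seated at (285,158). I'll continue along the arc.

```bash
python3 -m pendant '[[[0,-0.005,0],[0,0,0],0],[[0,-0.010,0],[0,0,0],0],[[-0.001,-0.015,0],[0,0,0],0],[[-0.002,-0.020,0],[0,0,0],0],[[-0.004,-0.025,0],[0,0,0],0],[[-0.006,-0.030,0],[0,0,0],0],[[-0.008,-0.035,0],[0,0,0],0],[[-0.012,-0.040,0],[0,0,0],0],[[-0.016,-0.045,0],[0,0,0],0],[[-0.020,-0.049,0],[0,0,0],0]]' && python3 -m pendant '[[[-0.003,-0.003,0],[0,0,0],0],[[-0.006,-0.006,0],[0,0,0],0],[[-0.009,-0.009,0],[0,0,0],0],[[-0.012,-0.012,0],[0,0,0],0],[[-0.012,-0.012,0],[0,0,0],0]]' && python3 - <<'E'
from h import *
show()
C={n:capture(n) for n in("top","side")}
b=cv2.resize(C["side"]["color"][140:260,300:420],None,fx=4,fy=4,interpolation=cv2.INTER_CUBIC)
cv2.imwrite("pics/m3.png",b[...,::-1])
E
```

```text
time: 9.8
tool_pos: [537.8, -43.2, 265.3]
tcp_rot: [-3.14, 0.14, 1.864]
contact_force: [1.0, 0.4, 0.6]
grip_width: 0.5
time: 10.22
tool_pos: [530.0, -58.1, 267.0]
tcp_rot: [-3.14, 0.14, 1.863]
contact_force: [0.2, -0.6, -0.5]
grip_width: -0.2
t 10.22 tip in gutter [-44.5  29.4  35.3] F [ 0.2 -0.6 -0.5] q [-0.22  0.5   1.71 -0.16  0.88 -0.41] w -0.2
```

View pics/m3.png

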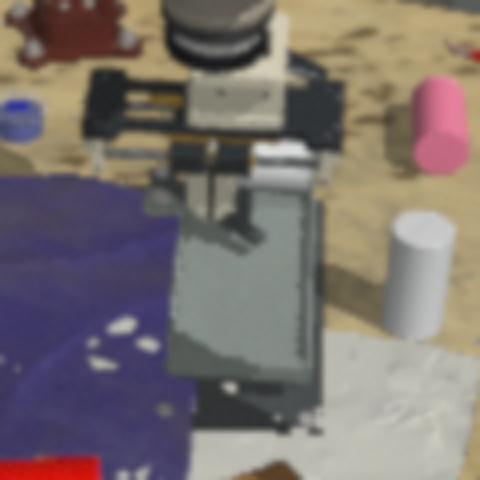

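The keeper has turned to about 0.9 rad, with its peg at (240,215) against the finger. I'll now lift and come round behind it on the down-gutter side, to push in +x.

```bash
python3 -m pendant '[[[0,0.004,0],[0,0,0],0],[[0,0.005,-0.025],[0,0,0],0],[[0,0.005,-0.045],[0,0,0],0],[[0.01,-0.01,-0.045],[0,0,0],0],[[0.03,-0.03,-0.045],[0,0,0],0],[[0.036,-0.035,-0.045],[0,0,0],0],[[0.036,-0.035,-0.045],[0,0,0],0],[[0.036,-0.035,-0.025],[0,0,0],0],[[0.036,-0.035,0],[0,0,0],0],[[0.036,-0.035,0],[0,0,0],0]]' && python3 -c "
from h import *
show()"
```

```text
time: 11.15
tool_pos: [486.3, -33.7, 258.8]
tcp_rot: [-3.135, 0.138, 1.864]
contact_force: [-0.6, 0.1, -0.4]
grip_width: 0.9
t 11.15 tip in gutter [-81.8  -6.1  32.2] F [-0.6  0.1 -0.4] q [-0.19  0.44  1.83 -0.17  0.81 -0.37] w 0.9
```

```bash
python3 -m pendant '[[[-0.005,0,-0.002],[0,0,0],0],[[-0.010,0,-0.002],[0,0,0],0],[[-0.015,0,-0.002],[0,0,0],0],[[-0.020,0,-0.002],[0,0,0],0],[[-0.025,0,-0.002],[0,0,0],0],[[-0.030,-0.001,-0.002],[0,0,0],0],[[-0.035,-0.003,-0.002],[0,0,0],0],[[-0.040,-0.005,-0.002],[0,0,0],0],[[-0.045,-0.006,-0.002],[0,0,0],0],[[-0.050,-0.007,-0.002],[0,0,0],0]]' && python3 -m pendant '[[[-0.004,-0.001,0],[0,0,0],0],[[-0.008,-0.002,0],[0,0,0],0],[[-0.012,-0.002,0],[0,0,0],0],[[-0.015,-0.002,0],[0,0,0],0],[[-0.015,-0.002,0],[0,0,0],0]]' && python3 -c "
from h import *
show()"
```

```text
time: 11.98
tool_pos: [494.0, -83.2, 271.0]
tcp_rot: [-3.14, 0.14, 1.863]
contact_force: [-1.8, 1.2, -0.1]
grip_width: 0.4
time: 12.4
tool_pos: [496.6, -98.0, 273.1]
tcp_rot: [-3.14, 0.141, 1.863]
contact_force: [0.5, 0.2, -0.2]
grip_width: 0.5
t 12.4 tip in gutter [-15.5 -14.   37.4] F [ 0.5  0.2 -0.2] q [-0.31  0.45  1.78 -0.16  0.84 -0.51] w 0.5
```

```bash
python3 -m pendant '[[[-0.001,0,0],[0,0,0],0],[[-0.002,0,0],[0,0,0],0],[[-0.003,0,0],[0,0,0],0],[[-0.003,0,0],[0,0,0],0]]'; python3 -m pendant '[[[-0.001,0,0],[0,0,0],0],[[-0.001,0,0],[0,0,0],0]]'
```

```text
time: 12.73
tool_pos: [497.2, -100.2, 273.4]
tcp_rot: [-3.14, 0.14, 1.864]
contact_force: [0.1, 0.5, 0.6]
grip_width: 0.5
time: 12.9
tool_pos: [497.4, -101.2, 273.5]
tcp_rot: [-3.14, 0.14, 1.864]
contact_force: [-0.2, 0.6, 1.7]
grip_width: 0.4
```

```bash
for i in 1; do python3 -m pendant '[[[-0.001,0,0],[0,0,0],0],[[-0.001,0,0],[0,0,0],0]]'; python3 -m pendant '[[[-0.001,0,0],[0,0,0],0],[[-0.001,0,0],[0,0,0],0]]';python3 -c "
from h import *
show()
c=capture('side');cv2.imwrite('pics/m4.png',cv2.resize(c['color'][150:230,320:420,::-1],None,fx=6,fy=6,interpolation=cv2.INTER_CUBIC))"; done
```

```text
time: 13.07
tool_pos: [497.6, -101.9, 273.6]
tcp_rot: [-3.14, 0.139, 1.864]
contact_force: [-0.4, 2.5, 0.6]
grip_width: 0.4
time: 13.23
tool_pos: [497.8, -102.4, 273.6]
tcp_rot: [-3.139, 0.138, 1.863]
contact_force: [-0.7, 6.1, 1.2]
grip_width: 0.4
t 13.23 tip in gutter [-11.4 -14.4  37.3] F [-0.7  6.1  1.2] q [-0.32  0.45  1.77 -0.15  0.85 -0.52] w 0.4
```

View pics/m4.png

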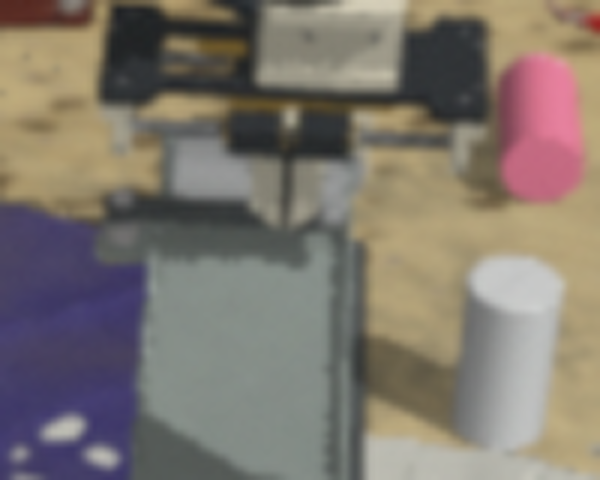

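The side view shows the keeper arm right across the gutter, from (110,205) to (270,215). The force has risen to 6 N at the expected end-stop position. I'll back off, lift clear and take one last look.

```bash
python3 -m pendant '[[[0.006,0,0],[0,0,0],0],[[0.016,0,0],[0,0,0],0],[[0.026,0,-0.02],[0,0,0],0],[[0.03,0,-0.05],[0,0,0],0],[[0.06,0,-0.08],[0,0,0],0],[[0.09,0,-0.11],[0,0,0],0],[[0.12,0,-0.13],[0,0,0],0],[[0.15,0,-0.15],[0,0,0],0],[[0.18,0,-0.15],[0,0,0],0],[[0.2,0,-0.15],[0,0,0],0]]' && python3 -m pendant '[[[0.02,0,0],[0,0,0],0],[[0.02,0,0],[0,0,0],0],[[0.02,0,0],[0,0,0],0],[[0.02,0,0],[0,0,0],0]]' && python3 - <<'E'
from h import *
show()
C={n:capture(n) for n in("top","side")}
a=cv2.resize(C["top"]["color"][190:280,300:420],None,fx=3.3,fy=3.3,interpolation=cv2.INTER_CUBIC)
b=cv2.resize(C["side"]["color"][150:250,320:420],None,fx=4,fy=4,interpolation=cv2.INTER_CUBIC)
a=cv2.copyMakeBorder(a,0,400-a.shape[0],0,0,cv2.BORDER_CONSTANT)
cv2.imwrite("pics/m5.png",np.hstack([a,b])[...,::-1])
c=C["side"]
def px(x,y,z): return cv2.projectPoints((O+G@np.array([x,y,z],float)).reshape(1,3),np.array(c["rvec"],float),np.array(c["tvec"],float),c["mtx"],None)[0].ravel()
f=lambda p:((p-[320,150])*4+[396,0]).round(0)
print("expected in picture: peg top",f(px(5,-15,60)),"arm tip",f(px(5,-35,26)),"bar top",f(px(40,0,39)))
E
```

```text
time: 14.12
tool_pos: [433.8, 109.1, 395.5]
tcp_rot: [3.14, 0.141, 1.865]
contact_force: [-0.4, -0.0, -1.0]
grip_width: -0.0
time: 14.45
tool_pos: [429.4, 125.4, 391.7]
tcp_rot: [-3.14, 0.141, 1.864]
contact_force: [-0.1, -0.0, -0.1]
grip_width: 0.8
t 14.45 tip in gutter [-230.   -13.2  187.4] F [-0.1 -0.  -0.1] q [ 0.16  0.21  1.75 -0.15  1.17 -0.08] w 0.8
expected in picture: peg top [588. 103.] arm tip [611. 137.] bar top [570.  93.]
```

View pics/m5.png

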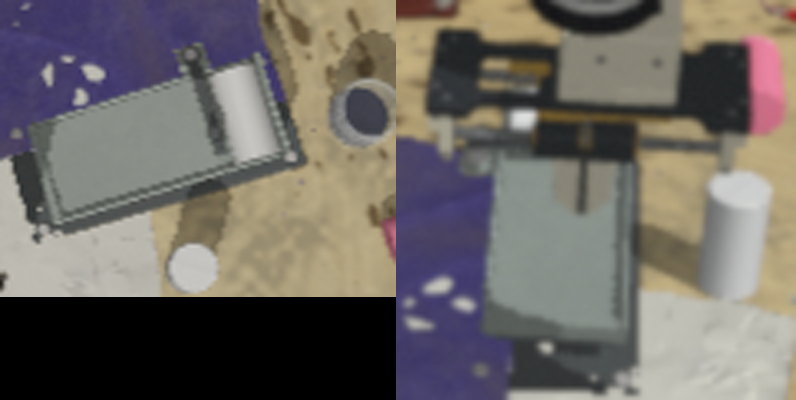

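The top view shows the bar in the seat at (245,112). The keeper runs parallel just behind it, from (190,50) to (220,150), and the spare at (192,268) and the jar have not moved. The robot is clear, so I'm handing in.

```bash
python3 -c "
from plant import *
print(close_job())"
```

```text
the job is handed in; nothing more can be done
None
```

The job is done and handed in at about 14.6 s of the 53 s allowed. The bar is seated against the end stop, and the keeper arm lies right across the gutter behind it.

- **Bar:** I pushed it up the gutter and over the crest with two fingertips set 40 mm apart. The force readings during the push stayed around 2 N or less.
- **Keeper:** I swung it round with the closed fingertips against the peg, first pushing across the gutter, then up it. The wrist force rose to about 6 N with the finger at x = -11.4 mm; the end stop should come at about -11.5 mm.
- **Last checks:** After I withdrew, the top view showed the bar in the seat and the keeper parallel to it, just behind. The spare bar and the jar had not moved, and the contact force was close to zero.
- **Limits of the checks:** In the last side view the gripper hid the bar and keeper, so the final check rests on the top view and the force reading. No check failed or disagreed.

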